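# Slide a battery pack down the tester's lane and start the test

## Robot

A 6-joint arm with a two-finger parallel gripper is mounted at the origin on the work surface. World frame = base frame: x ahead of the robot, y to its left, z up, the work surface at z = 0. Lengths are in mm, angles in rad, forces in N, time in s.
With the tool pointing down it reaches from about 300 to 775 mm from the base axis. Payload 14.6 kg.
Tool frame: the origin (TCP) lies on the centre line of the jaws, within the pads' length; the fingertips stand 19 mm ahead of it and the grasp point (between the pads) is the TCP (bot.tip_reach is the distance from the TCP to the fingertips, in mm); y points along the fingers, x is the direction in which the jaws open and shut, and the axes are right-handed (so a half turn about y gives the same grasp; the last joint's range is limited). The gripper opens to 85 mm and grips with 20 to 120 N. Pads are 22 mm wide; open, the fingers measure 114 mm over their backs; the gripper's body (76 mm by 85 mm) begins 54 mm behind the grasp point. The pads swing forward as they close: fully open they stand 13 mm farther back than shut.
Start: joints at [1.27, 0.3, 1.521, -0, 1.321, -0.067], TCP at [127.42, 535.027, 250.281] pointing down, gripper open.
Joint ranges: [-3.03, 3.03], [-0.79, 2.21], [0.23, 2.52], [-1.04, 4.18], [0, 3.07], [-2.55, 2.55]. Speed limits (rad/s): [2.22, 2.22, 2.57, 3.14, 3.14, 3.14].

## Interface

Orientations are given as a unit quaternion [w, x, y, z].
In Python, from rig import bot gives the robot as it stands. Calls block until the motion is done:
- bot.move_to(position, orientation): joint-space move of the TCP to a pose.
- bot.servo_line(position, attitude=None, speed=150, until_force=None): straight line of the TCP; attitude=None keeps the orientation; speed is the mean speed in mm/s. With until_force (N) it stops when the force on the tool has changed by that much, and returns True; else False.
- bot.move_joints(angles): joint-space move.
- bot.move_gripper(opening, grip_force=None): finger opening in mm; grip_force is the grip in N (None keeps the last); returns when the fingers have stopped.
- bot.dwell(seconds).
- bot.ik(position, orientation): joint angles nearest the present ones, or None.
- bot.read_state(): the state.
- bot.read_camera(name): name is "scene" or "top"; returns a dict with "image" (420x560x3 uint8, blue, green, red), "depth" (420x560 float32, mm along the optical axis (not along the pixel's ray), 0 where there is no reading), "fovy" (degrees; the focal length in pixels is half the picture's height over the tangent of half this angle, whatever the lens; pixels are square), "cx", "cy" (the principal point, pixels), "eye" and "attitude" of the camera in the world. Camera axes: x right, y down, z forward; pixel columns grow to the right and rows downward; lengths in mm; the calibration is good to about 2 mm. A picture is of the moment at which its call begins.
A pose or a line that the arm cannot do raises bot.MotionError and nothing moves.
- bot.finish_job(): hands the job in, once; it reports no verdict.
The state is a dict: "clock": time; "joint_positions": joint angles; "qvel": joint speeds; "effort": joint torques, N m; "ee_pos": TCP position; "tool_rot": TCP orientation; "ft_force": force on the tool from outside, world axes, zero at the start; "moment": the same for the moment, N m; "grip_width": finger opening in mm.
Only numpy, scipy, OpenCV 4.12 (cv2) and the standard library are available. Lean on these libraries where they do the work, as an engineer would, in place of code of your own. Each camera call takes 0.05 s, during which the arm holds its last target.

## Task

Push the battery pack along the lane between the tester's two metal guide rails until its nose is up against the contact face at the end of the lane, with neither the pack nor the robot ever touching a rail. Then press the round start button on top of the tester all the way down and let it come back up. Only push: do not grip, lift, tip or ram the pack, do not press the button before the pack is home, and leave everything else where it stands.

Things in the scene. Friction and masses are not known exactly. Their poses are not given: they have to be found in the camera images.
- pack: The pack to push: loose black box with ribbed grey top, 100 long (its x) x 64 wide x 40 mm high, 0.25 to 0.5 kg. Origin at the centre of its underside; +x is its nose (the end with brass contact pads), z up. Starts on the open deck before the lane's mouth, up to 14 mm off the lane's centre line and turned up to 0.15 rad. It slides with ordinary friction and stays where left.
- tester: The battery tester, fixed on the bench: a flat grey deck, x -230 to +210 mm, y -65 to +65 mm, top 8 mm above the bench (the pack slides on it), with a blue housing on it from x 130 to 210 mm, its top 62 mm above the bench. Origin at bench height on the lane's centre line; x is the direction to push, z up. The lane between the rails is y -41 to +41 mm; before x = -59 mm there are no rails.
- rail_left: Bare aluminium guide rail on the tester's +y side, 188 long x 8 wide x 10 mm high, x -59 to +129 mm of the tester; its top is 18 mm above the bench, its inner face 41 mm from the lane's centre line (9 mm beside a centred pack). Origin at the centre of its underside (95 mm before the contact face), x along the lane. Must not be touched.
- rail_right: The same rail on the tester's -y side.
- stop_face (a point): Point at the foot of the contact face (the housing's front, at x = 130 mm of the tester) at the end of the lane: on the centre line, at deck height, 8 mm above the bench. The pack's nose comes up against this face; the pack's origin is then 50 mm before it.
- start_button_top (a point): Centre of the top of the tester's round grey start button, 26 mm wide, in the middle of the housing's top; pressed straight down. Beside it on the housing are a fixed black selector dial (26 mm wide, 44 mm to the -y side) and a flat display (+y side), no part of the job.
- start_button (a joint): Travel of the start button in m: 0 up, 0.006 fully down (about 4 N); it springs back.
- small_pack: A smaller battery pack, 75 x 50 x 24 mm, loose on the bench beside the lane. Leave alone. Origin under its centre.
- screw_jar: A clear screw jar with a steel cap, 40 mm wide, 50 mm high, loose on the bench beside the tester's housing. Leave alone. Origin under its centre.
- dust_blower: A black rubber dust blower standing nozzle up, 58 mm wide, 100 mm high, loose on the bench about 200 mm from the lane. Leave alone. Origin under its centre.
- parts_tray: A blue divided parts tray, 110 x 75 x 18 mm, loose on the bench beside the deck. Leave alone. Origin under its centre.
- spudger: A pry tool with blue handle 150 x 22 x 12 mm and a steel blade 50 mm on, lying on the bench along the lane. Leave alone. Origin under the handle's centre.
Not all that is in view belongs to the job. Leave any green or white look-alike of the pack alone.

How it is judged (in metres and radians):
On the way, in this order (a step that is already met when the one before it is completed fails the run):
1. the pack stands home at the end of the lane, at rest (x of pack in the frame of tester above 0.074 m and y of pack in the frame of tester between -0.009 and 0.009 m and z of pack in the frame of tester below 0.011 m and angle between the x axis of pack and the x axis of tester, either way round below 0.12 rad and angle between pack's own z axis and vertical below 0.06 rad and linear speed of pack below 0.01 m/s), for 0.2 s.
2. the start button is pressed fully down (value of joint start_button above 0.0045 m), for 0.05 s.
At the end, for the whole second after the job is handed in: The pack stands flat on the deck at the end of the lane, its nose within 6 mm of the contact face, within 9 mm of the centre line and 0.12 rad of the lane's direction, at rest; the start button has been pressed (over 4.5 of its 6 mm) after that and is up again (all of step 1 and value of joint start_button below 0.002 m); the robot touches nothing.
It fails at once if a guide rail is touched, by the pack or the robot (contact force between any of rail_left, rail_right and anything else above 0.1 N).
It fails at once if the pack is lifted more than 6 mm off the deck, tipped or pushed off the deck (z of pack in the frame of tester above 0.014 m or z of pack in the frame of tester below 0.003 m or angle between pack's own z axis and vertical above 0.15 rad).
It fails at once if the pack is gripped or rammed (over 30 N from the fingers) (contact force between the fingers and pack above 30 N).
It fails at once if the start button is pressed before the pack is home (value of joint start_button above 0.003 m and x of pack in the frame of tester below 0.074 m).
It fails at once if another loose thing is moved more than 15 mm or knocked over (distance of any of small_pack, screw_jar, dust_blower, parts_tray, spudger from where it was at the start of the episode above 0.015 m or angle between any of small_pack, screw_jar, dust_blower, parts_tray, spudger's own z axis and vertical above 0.4 rad).
It also fails if it takes over 72 s, if anything falls off the work surface, if the arm or the gripper's body presses on something with over 40 N, if the wrist force passes 120 N, or if a joint passes its speed limit or range.

## Working session

There is one attempt and no reset: what is moved stays moved. The work goes in short steps, each a Python script; the robot and the scene stay as the last script left them, time stands still between calls to the robot, and variables do not carry over. Pictures are saved under pics/ and viewed, and the job is handed in when it is done.

```bash
mkdir -p pics; ls; python3 - <<'E'
from rig import bot
import cv2,numpy as np
for n in("scene","top"):
    c=bot.read_camera(n); cv2.imwrite(f"pics/{n}0.png",c["image"]); np.savez(f"pics/{n}0.npz",**c)
    print(n,c["fovy"],c["cx"],c["cy"],c["eye"],c["attitude"],[k for k in c])
s=bot.read_state();print(s,bot.tip_reach)
E
```

```text
pics
scene 49.977059778829535 283.04800003995564 211.57503309935436 [ 962.75777358 -291.62344886  751.37520029] [-0.26662821  0.81452422  0.48758658 -0.1664903 ] ['image', 'depth', 'fovy', 'cx', 'cy', 'eye', 'attitude']
top 55.1624253443969 278.3784524285058 214.81535468126276 [ 437.77826093  -46.59286746 1017.01090796] [-0.02997149  0.7071303  -0.70488515  0.04696148] ['image', 'depth', 'fovy', 'cx', 'cy', 'eye', 'attitude']
{'clock': 0.1, 'joint_positions': array([ 1.27038484e+00,  3.00410379e-01,  1.52154053e+00, -1.60877421e-05,
        1.32070768e+00, -6.65872340e-02]), 'qvel': array([-7.31014645e-04, -1.07885455e-03, -2.40286296e-03,  1.36544399e-03,
       -1.13288759e-03,  2.63295984e-05]), 'effort': array([ 1.41300137e-03, -5.44377851e+01, -3.62372124e+01, -3.92581200e-06,
        3.09002200e-03, -9.59549112e-06]), 'ee_pos': array([127.37487865, 534.84198663, 249.7717689 ]), 'tool_rot': array([-0.55469089,  0.55512674,  0.43795732, -0.43857235]), 'ft_force': array([-0.64683996, -0.7713267 , -0.17266976]), 'moment': array([ 0.00523141,  0.03085238, -0.00776448]), 'grip_width': 85.40769528443055} 19.0
```

View pics/scene0.png

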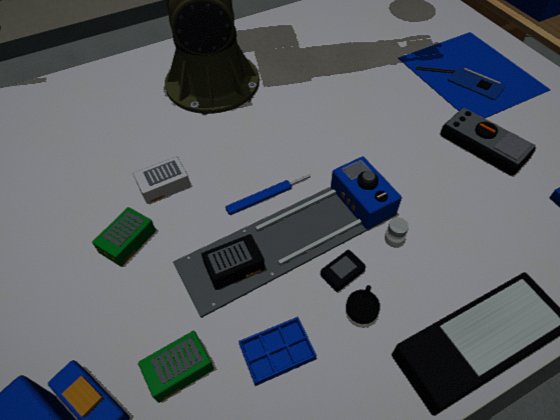

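View pics/top0.png

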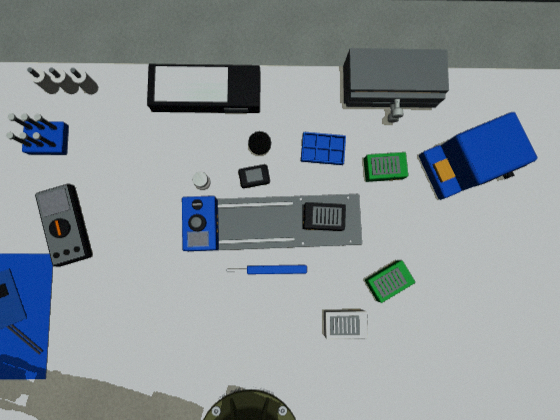

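The views show the deck at top-image columns 182–361, rows 194–250. The housing is on the left (about 199,222), and the pack sits right of centre (about 325,216), so the lane points image-left. Next I'll measure them.

```bash
cat > h.py <<'E'
import numpy as np,cv2
from scipy.spatial.transform import Rotation as R
def rot(q): return R.from_quat([q[1],q[2],q[3],q[0]]).as_matrix()
def cloud(c):
    h,w=c["depth"].shape; f=h/2/np.tan(np.radians(float(c["fovy"]))/2)
    v,u=np.mgrid[:h,:w]; z=c["depth"].astype(float)
    P=np.stack([(u-c["cx"])*z/f,(v-c["cy"])*z/f,z],-1)
    return P@rot(c["attitude"]).T+c["eye"]
def ray(c,u,v,zw):
    h=c["depth"].shape[0]; f=h/2/np.tan(np.radians(float(c["fovy"]))/2)
    d=rot(c["attitude"])@np.array([(u-c["cx"])/f,(v-c["cy"])/f,1.]); e=np.array(c["eye"])
    return e+d*(zw-e[2])/d[2]
def rect(P,m):
    p=P[m][:,:2].astype(np.float32); return cv2.minAreaRect(p)
def project(c,p):
    h=c["depth"].shape[0]; f=h/2/np.tan(np.radians(float(c["fovy"]))/2)
    q=rot(c["attitude"]).T@(np.array(p,float)-c["eye"]); return q[0]/q[2]*f+c["cx"],q[1]/q[2]*f+c["cy"]
E
python3 - <<'E'
from h import *
c=dict(np.load("pics/top0.npz")); P=cloud(c)
im=c["image"]
def z(u,v): return P[v,u].round(1)
for n,(u,v) in dict(bench=(250,320),deck=(270,235),pack=(325,205),housing=(188,230),button=(197,222),dial=(196,204),disp=(198,240),railL=(265,241),railR=(265,204),jar=(201,180),blower=(260,143),small=(254,176),spudg=(280,269)).items(): print(n,z(u,v))
np.set_printoptions(linewidth=200)
cr=im[180:262,170:370]; cv2.imwrite("pics/crop0.png",cv2.resize(cr,None,fx=4,fy=4,interpolation=cv2.INTER_CUBIC))
s=dict(np.load("pics/scene0.npz")); cr=s["image"][140:320,170:410]; cv2.imwrite("pics/crop1.png",cv2.resize(cr,None,fx=3.3,fy=3.3,interpolation=cv2.INTER_CUBIC))
Z=P[...,2]
reg=np.zeros(Z.shape,bool); reg[188:258,176:368]=1
for n,lo,hi in(("deckish",4,14),("packtop",43,54),("hous",58,70)):
    m=reg&(Z>lo)&(Z<hi)
    k,l,st,_=cv2.connectedComponentsWithStats(m.astype(np.uint8)); i=1+np.argmax(st[1:,4]); m=l==i
    print(n,st[i],rect(P,m),np.median(Z[m]))
E
```

```text
bench [287.1  -1.3  -1.1]
deck [497.1 -49.8   7.1]
pack [ 568.4 -183.6   47.5]
housing [505.1 144.5  62. ]
button [521.9 119.2  87.4]
dial [566.3 125.8  69.1]
disp [481.3 119.8  65.2]
railL [481.5 -37.5  17.6]
railR [573.8 -37.   20.2]
jar [627.8 118.6  50.4]
blower [718.  -24.4  61.8]
small [643.9  -9.1  24.8]
spudg [412.5 -75.   10.1]
deckish [ 218  194  145   57 5624] ((532.8428344726562, -99.97314453125), (136.04226684570312, 362.7138977050781), 1.7953749895095825) 8.417669752494533
packtop [ 304  202   42   28 1066] ((542.776611328125, -182.35415649414062), (99.96109771728516, 64.23030090332031), 87.12686157226562) 48.69400622501723
hous [ 182  195   34   56 1543] ((523.485107421875, 120.39849853515625), (130.2570037841797, 78.85389709472656), 1.4981379508972168) 62.681223519584364
```

View pics/crop0.png

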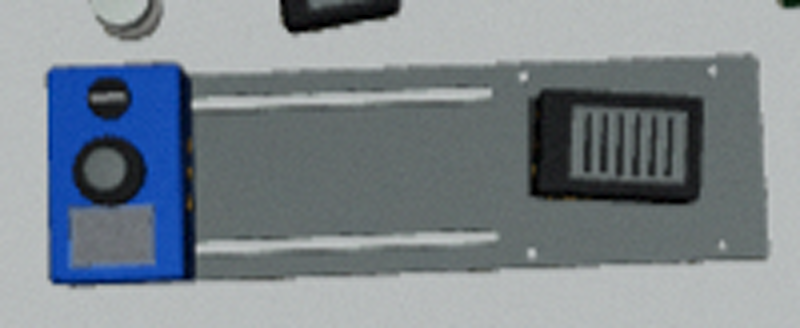

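View pics/crop1.png

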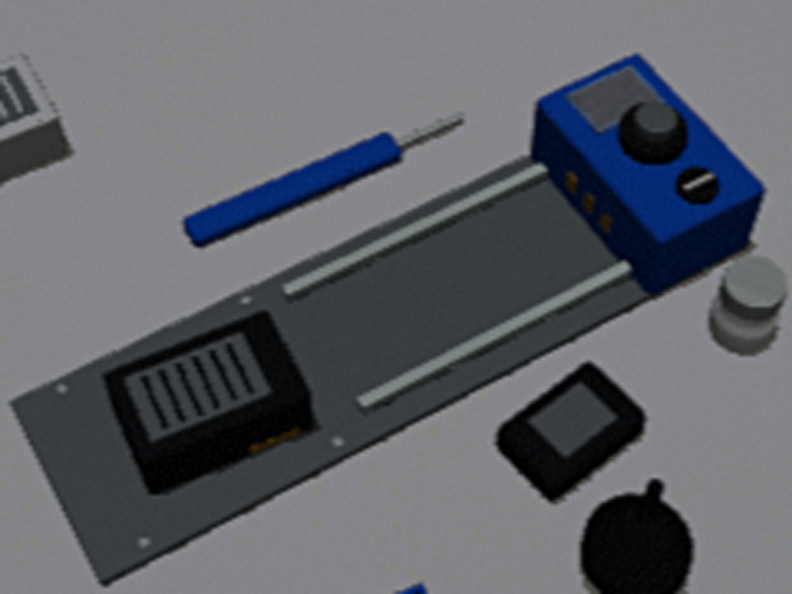

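```bash
cat >> h.py <<'E'
def line(c,p,q,side,zw):
    pass
def tester(c,verbose=False):
    """lane pose from rails' bright pixels, in top view"""
    P=cloud(c); im=c["image"]; sat=im.max(2).astype(int)
    mid=[]; out=[]
    for name,rows in(("R",(198,210)),("L",(234,246))):
        pts=[]
        for u in range(226,292):
            col=sat[rows[0]:rows[1],u].astype(float)
            base=np.median(sat[214:230,226:280]); w=np.clip(col-base-25,0,None)
            if w.sum()<30: continue
            pts.append(ray(c,u,(w*np.arange(*rows)).sum()/w.sum(),18)[:2])
        pts=np.array(pts); a=np.polyfit(pts[:,1],pts[:,0],1); out.append(a)
        if verbose: print(name,a,len(pts),np.std(pts[:,0]-np.polyval(a,pts[:,1])))
    return out
def packpose(c):
    P=cloud(c);Z=P[...,2]; reg=np.zeros(Z.shape,bool); reg[188:258,176:368]=1
    reg&=(c["image"].max(2)<200)
    b,g,r=[c["image"][...,i].astype(int) for i in range(3)]
    m=(reg&(Z>43)&(Z<54)&(b-r<40)).astype(np.uint8)
    k,l,st,_=cv2.connectedComponentsWithStats(m); i=1+np.argmax(st[1:,4]); return rect(P,l==i),st[i]
E
python3 - <<'E'
from h import *
np.set_printoptions(linewidth=220,suppress=True)
c=dict(np.load("pics/top0.npz")); P=cloud(c)
print(tester(c,True)); print(packpose(c))
Z=P[...,2]; print(Z[196:250:2,180:222:2].round(0).astype(int))
# deck outline edges in colour: columns, contrast
g=c["image"].mean(2)
e=[]
for u in range(230,355,4):
    t=np.diff(g[186:205,u]); b=np.diff(g[240:262,u]);
    e.append((ray(c,u,186+np.argmin(t)+.5,8)[:2],ray(c,u,240+np.argmax(b)+.5,8)[:2]))
e=np.array(e)
for k in(0,1): print("deckedge",np.polyfit(e[:,k,1],e[:,k,0],1))
s=dict(np.load("pics/scene0.npz")); Q=cloud(s)
m=(Q[...,2]>80)&(Q[...,2]<95)&(np.hypot(Q[...,0]-525,Q[...,1]-120)<25); p=Q[m]; print(len(p),p.mean(0),p.min(0),p.max(0))
m=(P[...,2]>80)&(P[...,2]<95)&(np.hypot(P[...,0]-525,P[...,1]-120)<25); p=P[m]; print(len(p),p.mean(0),p.min(0),p.max(0))
m=(Q[...,2]>42)&(Q[...,2]<54)&(np.abs(Q[...,0]-540)<70)&(np.abs(Q[...,1]+180)<80); print("scene pack",cv2.minAreaRect(Q[m][:,:2].astype(np.float32)))
m=(Q[...,2]>59)&(Q[...,2]<66)&(np.abs(Q[...,0]-525)<100)&(np.abs(Q[...,1]-120)<70); print("scene housing",cv2.minAreaRect(Q[m][:,:2].astype(np.float32)))
E
```

```text
R [ -0.03732892 573.41174193] 66 0.2962852682696884
L [ -0.04187752 483.02526697] 66 0.2997663105040673
[array([ -0.03732892, 573.41174193]), array([ -0.04187752, 483.02526697])]
(((542.776611328125, -182.35415649414062), (99.96109771728516, 64.23030090332031), 87.12686157226562), array([ 304,  202,   42,   28, 1066], dtype=int32))
[[   2    2   60   58   61   59   65   64   62   60   61   64   58   62   61   59   64   63    2    5   -2]
 [   1   62   61   63   63   62   60   65   62   62   62   64   62   62   62   60   63   62   38    1    3]
 [   2   64   58   62   63   62   63   69   68   65   71   62   64   63   60   61   65   61   34    7    8]
 [   0   65   63   61   63 1017   68   65   66   68   68   67   64   62   63   64   63   62   37    8   10]
 [  -1   61   65   60   64   64   69   71   69   70   69   66   63   62   61   66   62   62   39   20   17]
 [   2   59   61   63   63   63   65 1017   71   69   68   61   61   63   64   64   61   60   41   18   17]
 [  -1   61   62   63   64   61   64   69   70   68   64   61   62   59   61   63   63   62   43    9    7]
 [   1   6
[... 2001 characters left out ...]
  61   63   60   65   63   56   21   10]
 [   1   -1   62   62   62   64   60   63   61   64   60   58   63   62   63   60   60   61   57   18    8]]
deckedge [ -0.01679884 593.54707991]
deckedge [ -0.04276911 462.41163452]
115 [524.12225112 122.78600008  84.38260723] [509.87830646 110.17943573  80.28906027] [535.41441313 136.50842001  87.46547904]
96 [522.90639047 122.356706    84.00882569] [510.72927494 110.46538052  80.1572811 ] [534.20009222 134.19267259  88.89906531]
scene pack ((542.283203125, -180.960693359375), (100.02940368652344, 66.40880584716797), 87.54366302490234)
scene housing ((523.4993896484375, 121.00718688964844), (130.8068389892578, 81.78326416015625), 2.1980996131896973)
```

Lane: x ≈ 528.2 − 0.0396·y. The housing and button agree with that to about 1 mm. The pack is about 7 mm to the −y side and turned −0.09 rad. I'll square and centre it with a gentle side push on the open deck, then push it along the lane.

```bash
cat >> h.py <<'E'
TH=np.arctan2(1,-0.0396); D=np.array([np.cos(TH),np.sin(TH)]); N=np.array([-D[1],D[0]])  # tester x,y in world
O=np.array([528.2-0.0396*120.7,120.7])-170*D
def w(tx,ty,z): p=O+tx*D+ty*N; return [p[0],p[1],z]
def t(p): q=np.array(p[:2])-O; return q@D,q@N
def quat(X):
    X=np.array([X[0],X[1],0.]);Y=np.array([0,0,-1.]);M=np.stack([X,Y,np.cross(X,Y)],1)
    q=R.from_matrix(M).as_quat(); return [q[3],q[0],q[1],q[2]]
QS=quat(D)    # pushes toward tester +y
QL=quat(-N)   # pushes along lane
def pack(c):
    ((cx,cy),(a,b),ang),st=packpose(c)
    if a<b: ang+=90
    yaw=(np.radians(ang)-TH+np.pi/2)%np.pi-np.pi/2
    return np.round([*t((cx,cy)),yaw],3),(a,b)
E
python3 - <<'E'
from h import *
from rig import bot
c=dict(np.load("pics/top0.npz")); print(pack(c),t(w(1,2,3)),O)
for q in(QS,[x for x in quat(-D)]): print("S",bot.ik(w(-132,-80,120),q))
for q in(QL,quat(N)): print("L",bot.ik(w(-220,0,120),q),bot.ik(w(-200,0,42),q),bot.ik(w(20,0,42),q), bot.ik(w(170,0,150),q))
s=bot.read_state();print(s['joint_positions'])
bot.move_gripper(45)
bot.move_to(w(-132,-85,130),QS); s=bot.read_state();print(s['clock'],s['ee_pos'],s['grip_width'],s['joint_positions'])
c=bot.read_camera("top"); cv2.imwrite("pics/top1.png",c["image"])
c=bot.read_camera("scene"); cv2.imwrite("pics/scene1.png",c["image"])
E
```

```text
(array([-1.33583e+02, -7.35000e+00, -9.00000e-02]), (99.96109771728516, 64.23030090332031)) (np.float64(1.0000000000000044), np.float64(1.9999999999999805)) [530.14700777 -49.16686296]
S [-3.38619163e-01  6.23148118e-01  1.36777951e+00 -4.44089210e-16
  1.15066503e+00 -1.94899481e+00]
S [-3.38619163e-01  6.23148118e-01  1.36777951e+00 -4.44089210e-16
  1.15066503e+00  1.19259784e+00]
L [-5.23815088e-01  5.45327722e-01  1.49268791e+00 -4.44089210e-16
  1.10357702e+00 -5.63394408e-01] [-4.95211740e-01  6.36925866e-01  1.55718061e+00 -4.44089210e-16
  9.47486176e-01 -5.34791059e-01] [-1.24163443e-01  5.27187112e-01  1.74498732e+00 -4.44089210e-16
  8.69418219e-01 -1.63742763e-01] [ 1.58447489e-01  3.76431259e-01  1.66638182e+00 -4.44089210e-16
  1.09877957e+00  1.18868169e-01]
L None None None None
[ 1.27038484e+00  3.00410379e-01  1.52154053e+00 -1.60877421e-05
  1.32070768e+00 -6.65872340e-02]
3.6417 [ 620.50218062 -177.01112501  130.15075502] 45.30785263421399 [-3.34657944e-01  6.21450661e-01  1.34481476e+00  5.03919002e-05
  1.17516093e+00 -1.94592042e+00]
```

View pics/top1.png

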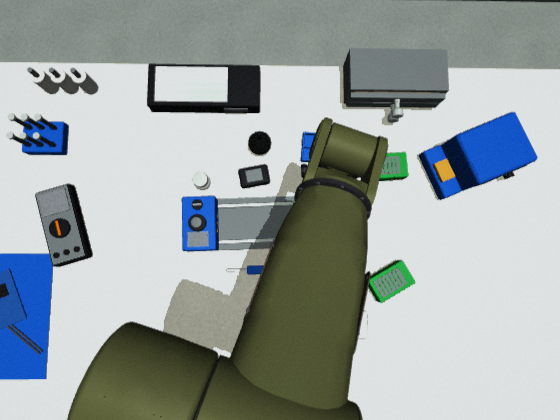

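View pics/scene1.png

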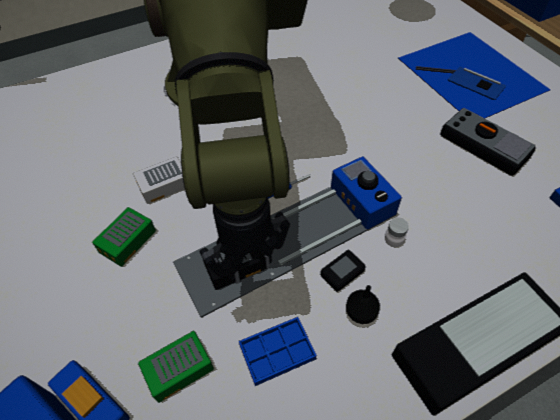

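The arm hides the pack in the top view, but the gripper hangs clear beside it at −y (scene about 245,250). I'll lower it and push in small steps while watching the force.

```bash
python3 - <<'E'
from h import *
from rig import bot
bot.servo_line(w(-133,-85,42),speed=80)
f0=bot.read_state()['ft_force']
for y in(-66,-60,-57,-54,-52,-50,-48,-46.5):
    bot.servo_line(w(-133,y,42),speed=25)
    s=bot.read_state();print(y,np.round(t(s['ee_pos']),1),s['ee_pos'][2].round(1),(s['ft_force']-f0).round(2),round(s['clock'],1))
c=bot.read_camera("scene"); cv2.imwrite("pics/scene2.png",c["image"])
E
```

```text
-66 [-133.   -66.1] 42.0 [ 0.59 -0.44 -0.12] 5.9
-60 [-133.   -59.9] 42.0 [ 1.15 -0.22 -0.4 ] 6.3
-57 [-133.   -56.9] 42.0 [ 0.72 -0.42  0.05] 6.6
-54 [-133.   -53.9] 42.0 [0.5  1.22 0.33] 6.8
-52 [-133.  -52.] 42.1 [ 0.98  0.71 -0.17] 7.1
-50 [-133.   -49.9] 42.0 [0.36 0.69 0.62] 7.3
-48 [-133.   -47.9] 42.0 [ 0.75  1.1  -0.18] 7.6
-46.5 [-133.   -46.4] 42.0 [0.77 0.73 0.42] 7.8
```

View pics/scene2.png

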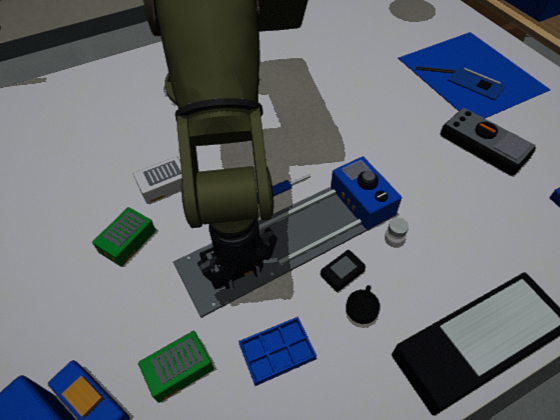

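Force noise of about 1 N hides the contact. I'll back off and measure the pack itself.

```bash
cat >> h.py <<'E'
def look(bot,name):
    c=bot.read_camera("top"); np.savez(f"pics/{name}.npz",**c)
    cr=c["image"][170:270,170:370]; cv2.imwrite(f"pics/{name}.png",cv2.resize(cr,None,fx=4,fy=4,interpolation=cv2.INTER_CUBIC)); return c
E
python3 - <<'E'
from h import *
from rig import bot
bot.servo_line(w(-133,-75,42),speed=100)
bot.servo_line(w(-133,-75,110),speed=200)
bot.move_to(w(-310,-75,130),QS)
c=look(bot,"l1"); print(pack(c),packpose(c)[1],bot.read_state()['clock'])
E
```

```text
(array([-1.34729e+02, -2.59200e+00, -3.80000e-02]), (61.809024810791016, 98.86981964111328)) [ 305  205   41   26 1063] 9.5917
```

View pics/l1.png

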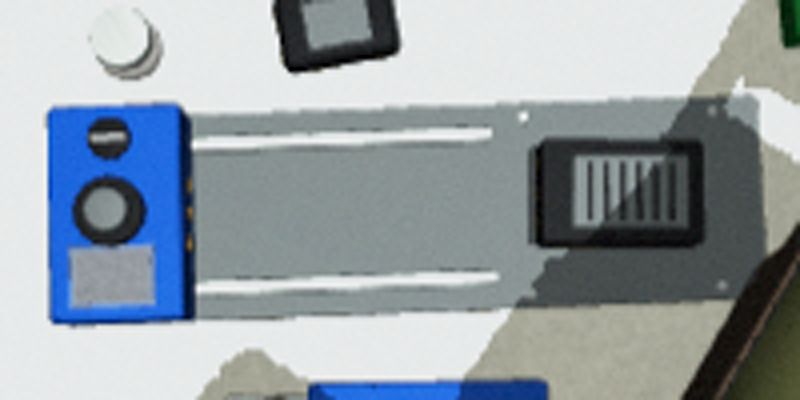

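The pack is now at y ≈ −2.6 mm, yaw −0.038. That fits a contact face about 10.5 mm ahead of the TCP. One more side push, shifted toward the nose, should square it.

```bash
python3 - <<'E'
from h import *
from rig import bot
bot.move_to(w(-123,-75,110),QS)
bot.servo_line(w(-123,-75,42),speed=150)
bot.servo_line(w(-123,-50,42),speed=60)
bot.servo_line(w(-123,-42.3,42),speed=20)
bot.servo_line(w(-123,-75,42),speed=100)
bot.servo_line(w(-123,-75,110),speed=200)
bot.move_to(w(-310,-30,130),QL)
bot.move_gripper(30)
c=look(bot,"l2"); print(pack(c),packpose(c)[1],bot.read_state()['clock'])
E
```

```text
(array([-1.36087e+02, -1.71000e-01, -1.00000e-03]), (64.24735260009766, 100.42384338378906)) [ 305  205   42   28 1071] 14.5583
```

View pics/l2.png

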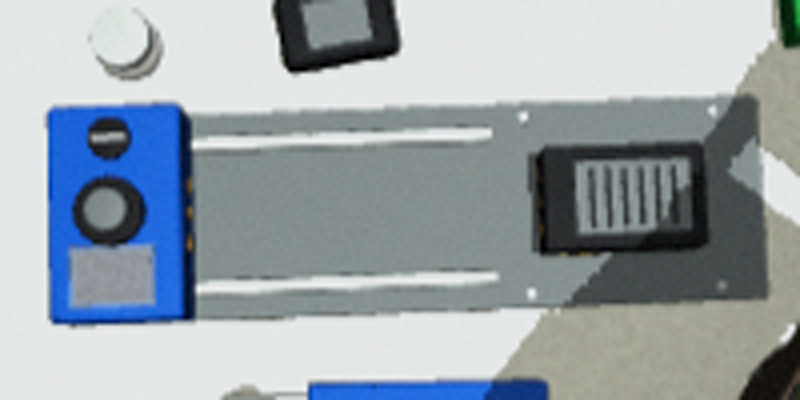

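The pack is square and centred: y −0.2 mm, yaw −0.001. Next comes the first part of the lane push, then a check.

```bash
python3 - <<'E'
from h import *
from rig import bot
bot.move_to(w(-225,0,110),QL)
bot.servo_line(w(-225,0,41),speed=150)
f0=bot.read_state()['ft_force']
bot.servo_line(w(-200,0,41),speed=60)
print(bot.servo_line(w(-100,0,41),speed=45,until_force=15))
s=bot.read_state();print(np.round(t(s['ee_pos']),1),s['ft_force']-f0,s['clock'])
bot.servo_line(w(-125,0,41),speed=120)
bot.servo_line(w(-125,0,100),speed=200)
bot.move_to(w(-300,-30,130),QL)
c=look(bot,"l3"); print(pack(c),packpose(c)[1],bot.read_state()['clock'])
E
```

```text
False
[-100.    0.] [-1.25879834 -0.18682896 -1.46913716] 18.5667
(array([-4.0765e+01,  1.0200e-01, -2.0000e-02]), (63.687191009521484, 99.91603088378906)) [ 266  207   42   27 1068] 20.1667
```

View pics/l3.png

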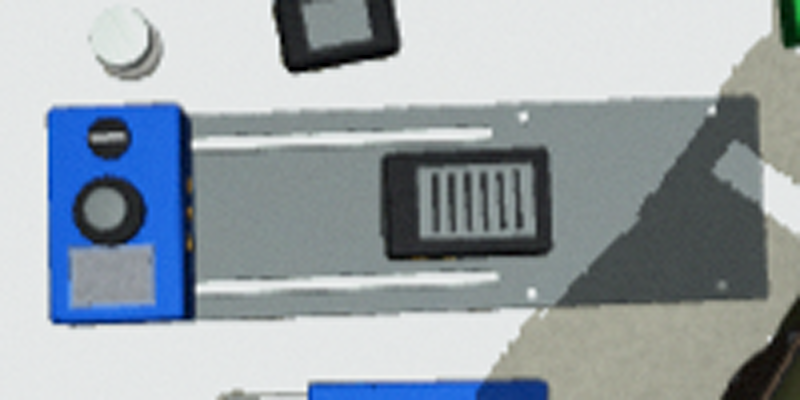

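The pack is at x −41, y 0.1, yaw about −0.02, so it is well clear of the rails. Now the rest of the push, ending slowly with a force stop.

```bash
python3 - <<'E'
from h import *
from rig import bot
bot.move_to(w(-125,0,100),QL)
bot.servo_line(w(-125,0,41),speed=150)
bot.servo_line(w(-104,0,41),speed=60)
print(bot.servo_line(w(10,0,41),speed=45,until_force=15))
f0=bot.read_state()['ft_force']
print(bot.servo_line(w(25,0,41),speed=8,until_force=5))
s=bot.read_state();print(np.round(t(s['ee_pos']),1),s['ft_force']-f0,s['clock'])
bot.servo_line(w(-10,0,41),speed=80)
bot.servo_line(w(-10,0,110),speed=200)
bot.move_to(w(-200,-30,130),QL)
bot.move_gripper(0)
c=look(bot,"l4"); print(pack(c),packpose(c)[1],bot.read_state()['clock'])
E
```

```text
False
True
[20.7  0.1] [-0.29729044 -1.39740877  0.39197176] 25.9083
(array([ 8.0265e+01,  7.0900e-01, -2.0000e-03]), (65.75143432617188, 100.02422332763672)) [ 216  208   42   29 1109] 28.175
```

View pics/l4.png

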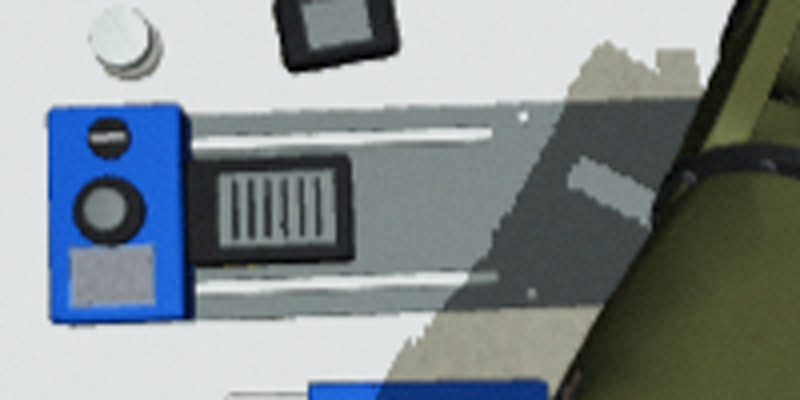

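The pack is home: x 80.3, y 0.7, yaw −0.002, and the force stop triggered at the face. Now the button, with fingers shut; its top is at about z 84.

```bash
python3 - <<'E'
from h import *
from rig import bot
print(bot.read_state()['grip_width'])
bot.move_to(w(171,0,150),QL)
bot.servo_line(w(171,0,112),speed=100)
f0=bot.read_state()['ft_force']
hit=bot.servo_line(w(171,0,94.5),speed=8,until_force=12)
s=bot.read_state();print(hit,np.round(t(s['ee_pos']),1),s['ee_pos'][2],s['ft_force']-f0,s['clock'])
bot.dwell(0.2); s=bot.read_state();print(s['ee_pos'][2],s['ft_force']-f0)
c=bot.read_camera("scene"); cv2.imwrite("pics/press.png",c["image"])
E
```

```text
0.1980483218515332
True [ 1.71e+02 -1.00e-01] 97.05759583575394 [-1.45873265 -0.60142211  6.29774632] 31.8083
97.00952640090203 [-2.66198037 -0.48580196  6.23989483]
```

View pics/press.png

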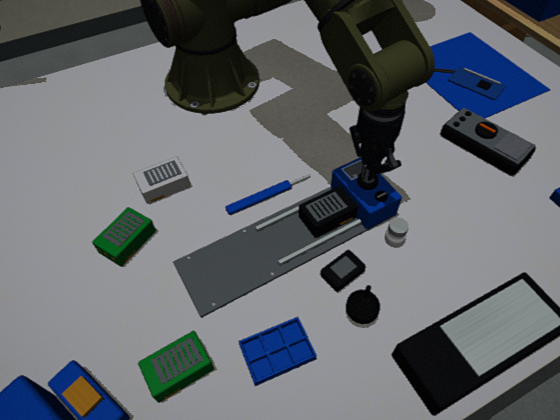

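The press stopped with the tip at 78 mm, 6 mm below the button top, and holds 6 N, above the 4 N needed. I'll add a slight extra press to be sure it bottomed, then retract and check.

```bash
python3 - <<'E'
from h import *
from rig import bot
hit=bot.servo_line(w(171,0,96),speed=5,until_force=10)
s=bot.read_state();print(hit,s['ee_pos'][2],s['ft_force'])
bot.dwell(.1)
bot.servo_line(w(171,0,160),speed=100)
bot.move_to(w(100,180,220),QL)
bot.dwell(.5)
s=bot.read_state();print(s['ft_force'],s['clock'])
c=look(bot,"l5"); print(pack(c)); P=cloud(c)
c=bot.read_camera("scene"); cv2.imwrite("pics/end.png",c["image"]); Q=cloud(c)
m=(Q[...,2]>78)&(Q[...,2]<95)&(np.hypot(Q[...,0]-523.5,Q[...,1]-122)<16); print("button z",np.median(Q[m][:,2]),m.sum())
E
```

```text
True 96.98584210491212 [-2.53480267 -0.9156965   8.15279536]
[ 0.21682259 -0.06515953 -0.44679547] 34.475
(array([8.0315e+01, 1.7360e+00, 2.0000e-03]), (67.83866882324219, 100.23870849609375))
button z 84.87933613158305 126
```

View pics/end.png

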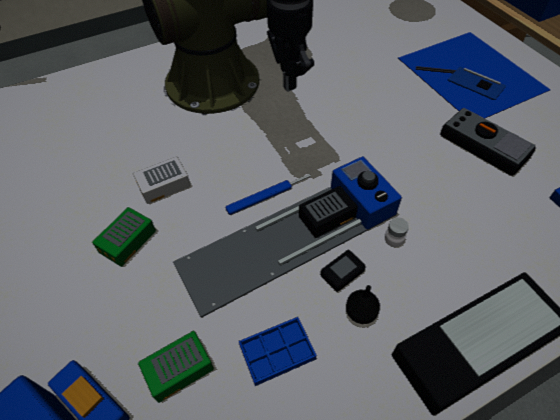

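View pics/l5.png

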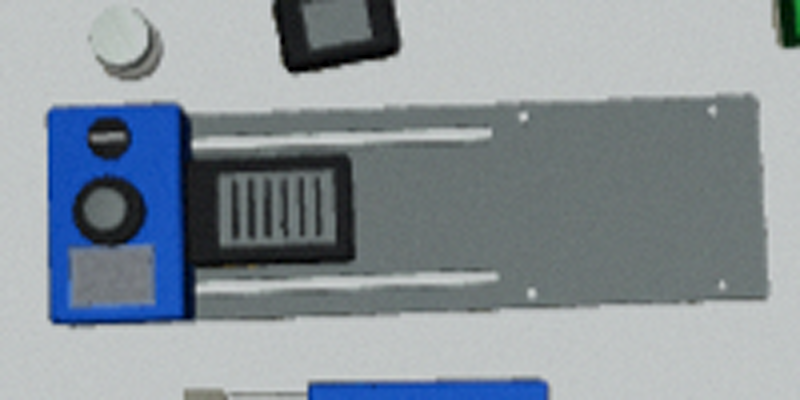

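The pack is against the housing (scene about 327,211), the button is up again at z ≈ 85 (scene about 367,180), and the arm is clear. Nothing else has moved visibly, so I'm handing in.

```bash
python3 -c "
from rig import bot
bot.finish_job()"
```

```text
the job is handed in; nothing more can be done
```

The pack is home against the contact face, the start button has been pressed and is up again, and the job is handed in. It took about 35 s of the 72 s allowed; `finish_job` gives no verdict.

- **Pushing:** Two gentle side pushes on the open deck centred and squared the pack, from y −7 mm and yaw −0.09 rad to y −0.2 mm and yaw about 0. I then pushed it down the lane with two spread fingers kept above rail height, and the last few millimetres were slow until the force stop at the face.
- **Button:** I pressed it about 6 mm, to the bottom, holding 6–8 N against the roughly 4 N it needs.
- **Last checks:** The pack measured x ≈ 80.3 mm, |y| < 2 mm and yaw ≈ 0.002 rad. The button was back up at z ≈ 85 mm, the arm was clear, and no other object had moved visibly.
- **Limits of the checks:**
  - The force signal was too noisy (about 1 N) to show light contacts, so I measured the pack by camera between pushes.
  - The last camera fit made the pack 68 mm wide instead of 64 mm, so its y is good to about 2 mm.
  - Rail clearance was checked only by camera: about 9 mm midway and 7 mm or more at the end.

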